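File archive cartons by length and shut the card drawer

ROBOT

A 6-joint arm with a two-finger parallel gripper is mounted at the origin on the work surface. World frame = base frame: x ahead of the robot, y to its left, z up, the work surface at z = 0. Lengths are in m, angles in degrees, forces in N, time in s.
With the tool pointing down it reaches from about 0.35 to 0.875 m from the base axis. Payload 4.2 kg.
Tool frame: the origin (TCP) lies midway between the tips of the shut fingers; the grasp point (between the pads) lies 19 mm behind it; z points along the fingers, x is the direction in which the jaws open and shut, and the axes are right-handed (so a half turn about z gives the same grasp; the last joint's range is limited). The gripper opens to 85 mm and grips with 20 to 120 N. Pads are 22 mm wide; open, the fingers measure 114 mm over their backs; the gripper's body (76 mm by 85 mm) begins 54 mm behind the grasp point. The pads swing forward as they close: fully open they stand 13 mm farther back than shut.
Start: joints at [-51.818, 22.042, 0.453, 0, -68.411, -14.817], TCP at [0.248, -0.574, 0.231] pointing down, gripper open.
Joint ranges: [-179.83, 179.83], [-69.29, 118.12], [-61.27, 80.66], [-181.25, 117.63], [-171.15, -9.14], [-177.46, 177.46]. Speed limits (degrees/s): [159.86, 159.86, 180, 180, 180, 180].

INTERFACE

Orientations are given as a 3x3 rotation matrix whose columns are the frame's x, y, z axes.
In Python, from workcell import get_obs, camera, hand_in gives the robot as it stands.
- The arm moves only by the tool carry_out, never from a script. Its argument "moves" is text: rows parted by semicolons, each of 7 numbers parted by spaces: the shift along the world's x, y, z normalised to -1 to 1, where 1 is 250 mm, then the turn, a rotation vector about the world's x, y, z normalised to -1 to 1, where 1 is 45 degrees, then the opening, from 0 (shut) to 1 (fully open). In form: x y z rx ry rz gripper; .... A call has 1 to 20 rows; each row is the pose to reach, as a shift and turn from the pose commanded when the call began; what a row does not reach only later rows make up. A row lasts 1/8 s, in which the tool goes at most 62.5 mm and 10.7 degrees, less where a joint would pass 70% of its speed; a pose out of reach is approached as far as the arm can. A call with a number of a shift or a turn outside -1 to 1 is refused whole. A call with a gripper value outside its range is refused whole. The fingers move at their own pace and stop on an object; "newtons" is the grip in N (left out, the last holds). Time passes only in rows, so rows that repeat a pose let the fingers close. It gives the time, the measured TCP pose, the force and the opening at its end, in the units of the state.
- get_obs(): the state, without advancing time (a new reading comes with each control period).
- camera(name): name is "side" or "top" or "wrist"; returns a dict with "pixels" (384x512x3 uint8, red, green, blue), "intrinsics" (3x3 intrinsics, pixels), "T" (4x4, takes a point from camera to world coordinates); the wrist camera has in their place "tool_from_camera" (4x4, takes a point from camera to tool coordinates, whose origin is the TCP and whose axes are the tool frame's). Camera axes: x right, y down, z forward; pixel columns grow to the right and rows downward; lengths in m; the calibration is good to about 2 mm. A picture is of the moment at which its call begins: read the wrist's pose just before it. There is no depth.
- hand_in(): hands the job in, once; it reports no verdict.
The state is a dict: "time_s": time; "q": joint angles; "qvel": joint speeds; "effort": joint torques, N m; "eef_pos": TCP position; "eef_rot": TCP orientation; "contact_force": force on the tool from outside, world axes, zero at the start; "torque": the same for the moment, N m; "gripper_width": opening from 0.0 (shut) to 1.0 (fully open).
Only numpy, scipy, OpenCV 4.12 (cv2) and the standard library are available. Lean on these libraries where they do the work, as an engineer would, in place of code of your own. Each camera call takes 0.05 s, during which the arm holds its last target. There are 200 camera calls.

TASK

File the three loose grey cartons in the open card drawer, each in the row whose width fits its length, where a carton of that length already stands: upright on its base, crosswise like the filed one, flat on the drawer floor. Then ease the drawer fully shut without slamming it. Leave the mug, the tape roll and the hand stamp where they are.

Things in the scene. Friction and masses are not known exactly. Their poses are not given: they have to be found in the camera images.
- carton_short: the short grey-board archive carton with a slightly darker lid band: a closed box 60 long (its x axis) x 40 wide (y) x 50 tall (z) mm, about 90 g. It stands on its 40 mm wide base on the table. Origin: centre of its underside
- carton_middle: the middle-sized grey-board archive carton with a slightly darker lid band: a closed box 80 long (its x axis) x 40 wide (y) x 50 tall (z) mm, about 120 g. It stands on its 40 mm wide base on the table. Origin: centre of its underside
- carton_long: the long grey-board archive carton with a slightly darker lid band: a closed box 100 long (its x axis) x 40 wide (y) x 50 tall (z) mm, about 150 g. It stands on its 40 mm wide base on the table. Origin: centre of its underside
- row_long (a point): widest row of the drawer (the right one seen from the robot), for 100 mm cartons: a lane 112 mm wide (y) between dividers 30 high, clear for 162 mm (x) behind the drawer front; then stands a like carton, already filed and fixed. Point: on the lane's floor, 12 mm above the table, mid-width, 80 mm behind the drawer front's inner face. x points into the chest, y left, z up; moves with the drawer
- row_short (a point): narrowest row of the drawer (between the other two), for 60 mm cartons: a lane 72 mm wide (y) between dividers 30 high, clear for 162 mm (x) behind the drawer front; then stands a like carton, already filed and fixed. Point: on the lane's floor, 12 mm above the table, mid-width, 80 mm behind the drawer front's inner face. x points into the chest, y left, z up; moves with the drawer
- row_middle (a point): middle-width row of the drawer (the left one seen from the robot), for 80 mm cartons: a lane 92 mm wide (y) between dividers 30 high, clear for 162 mm (x) behind the drawer front; then stands a like carton, already filed and fixed. Point: on the lane's floor, 12 mm above the table, mid-width, 80 mm behind the drawer front's inner face. x points into the chest, y left, z up; moves with the drawer
- pull (a point): centre of the front face of the drawer's dark wooden pull block (90 wide, 24 tall, standing 18 mm proud of the drawer front), 40 mm above the table; x points into the chest, the way the drawer shuts. The green drawer front is 318 wide, 14 thick, its top edge 70 mm above the table; the drawer's inside begins 32 mm behind this point
- drawer (a joint): how far the drawer is pushed in, m: 0 fully open, 0.21 fully shut; it starts nearly fully open and slides with about 1.5 N of friction, staying where it is left
- chest: low wooden card chest, fixed to the table, 324 wide x 250 deep x 86 mm tall, with papers stacked on its far end (to 116 mm). Origin: on the table, middle of its front face; x points to its back. The drawer comes out of this face; the opening's upper edge is 74 mm above the table
- mug: bystander: white mug, 80 mm across, 90 tall, handle at its +y. Origin: centre of its underside
- tape: bystander: roll of clear tape lying flat, 96 mm across, 45 tall. Origin: centre of its underside
- stamp: bystander: round dark-wood hand stamp standing on its base, 38 mm across, 74 tall. Origin: centre of its underside
Not all that is in view belongs to the job. Leave any turquoise or yellow look-alike of the carton_middle alone.

How it is judged:
By the outcome, as a careful person would: the job done as asked, in the order asked, and still so for the second after the job is handed in, with the robot touching nothing.
It also fails if it takes over 72 s, if anything falls off the work surface, if the arm or the gripper's body presses on something with over 40 N, if the wrist force passes 120 N, or if a joint passes its speed limit or range.

## Working session

There is one attempt and no reset: what is moved stays moved. The work goes in short steps, Python scripts to look and compute and a tool call to move; the robot and the scene stay as the last step left them, time stands still between calls to the robot, and variables do not carry over. Pictures are saved under pics/ and viewed, about 8 in all and at most 12, crops included, and the job is handed in when it is done.

Besides the shell and the picture viewer there is one more tool, called after "Request:" as a command line: name --argument value ..., lists and objects as JSON in quotes. carry_out: Moves the arm, as the interface text tells. Scaled input: -1 to 1 covers 250 mm each way for a shift and 45 degrees each way for a turn. Its arguments: {"type":"object","properties":{"moves":{"type":"string"},"newtons":{"type":"number"}},"required":["moves"]}

```bash
mkdir -p pics; cat > h.py <<'E'
import numpy as np,cv2,pickle
from workcell import get_obs,camera,hand_in
def snap(n,f):
    o=get_obs();c=camera(n)
    if n=='wrist':
        T=np.eye(4);T[:3,:3]=o['eef_rot'];T[:3,3]=o['eef_pos'];c['T']=T@np.array(c['tool_from_camera'])
    cv2.imwrite('pics/'+f+'.png',np.array(c['pixels'])[:,:,::-1]);pickle.dump(c,open('pics/'+f+'.pkl','wb'));return c
def pt(f,u,v,z):
    c=pickle.load(open('pics/'+f+'.pkl','rb'));K=np.array(c['intrinsics']);T=np.array(c['T'])
    d=T[:3,:3]@np.linalg.solve(K,[u,v,1]);p=T[:3,3];return (p+d*(z-p[2])/d[2])
def px(f,P):
    c=pickle.load(open('pics/'+f+'.pkl','rb'));K=np.array(c['intrinsics']);T=np.linalg.inv(np.array(c['T']))
    q=K@(T[:3,:3]@np.array(P)+T[:3,3]);return q[:2]/q[2]
E
python3 - <<'E'
from h import *
c=snap('top','top0');print(np.round(c['T'],3),c['intrinsics']);d=snap('side','side0');print(np.round(d['T'],3))
for f in('top0',):
    im=cv2.imread(f'pics/{f}.png');cv2.imwrite(f'pics/{f}b.png',cv2.resize(im,(800,600),interpolation=cv2.INTER_CUBIC))
print(get_obs())
E
```

```text
[[-0.011 -0.984  0.18   0.329]
 [-1.     0.01  -0.007 -0.084]
 [ 0.005 -0.18  -0.984  1.359]
 [ 0.     0.     0.     1.   ]] [[394.73092925   0.         254.55399142]
 [  0.         394.73092925 191.29482799]
 [  0.           0.           1.        ]]
[[-0.994 -0.087  0.069  0.472]
 [-0.11   0.657 -0.746  0.659]
 [ 0.02  -0.749 -0.663  0.74 ]
 [ 0.     0.     0.     1.   ]]
{'time_s': 0.1, 'q': array([-5.18162070e+01,  2.20862261e+01,  3.87563342e-01, -2.50593607e-02,
       -6.84137922e+01, -1.48172468e+01]), 'qvel': array([-0.02847324, -0.09100142,  0.22796783,  0.05575988, -0.08275506,
        0.04693918]), 'effort': array([-9.41143990e-04, -3.93318379e+01,  1.88929653e+01,  4.19782788e+00,
       -2.59637724e-03,  4.80205784e-06]), 'eef_pos': array([ 0.24768926, -0.57324251,  0.23033272]), 'eef_rot': array([[-3.96462989e-01,  9.18050271e-01, -8.93624686e-04],
       [ 9.18048524e-01,  3.96463981e-01,  1.79413770e-03],
       [ 2.00139861e-03, -1.09081627e-04, -9.99997991e-01]]), 'contact_force': array([ 0.40281582, -0.52349045,  0.18311107]), 'torque': array([ 0.03764371,  0.0433586 , -0.01223135]), 'gripper_width': 0.9977987002508419}
```

View pics/top0b.png

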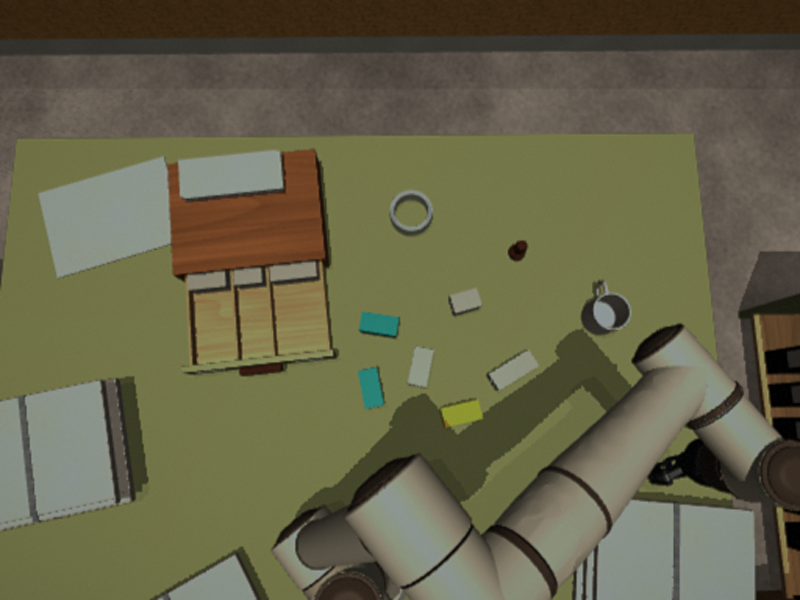

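View pics/side0.png

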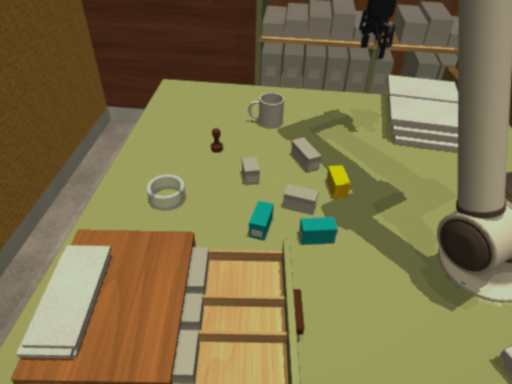

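The top view shows the chest and drawer on the left (drawer front at about (185–335, 362) in the 800-wide image). The three grey cartons are at (465,301), (421,367) and (512,370), with the turquoise and yellow decoys among them. I'll enlarge it to measure.

```bash
python3 - <<'E'
from h import *
im=cv2.imread('pics/top0.png')
cv2.imwrite('pics/c1.png',cv2.resize(im[165:275,110:355],None,fx=3.2,fy=3.2,interpolation=cv2.INTER_CUBIC)[:,:800])
# grey top faces: segment
hsv=cv2.cvtColor(im,cv2.COLOR_BGR2HSV)
m=((hsv[...,1]<70)&(hsv[...,2]>110)).astype(np.uint8)
n,l,s,ce=cv2.connectedComponentsWithStats(m)
for i in range(1,n):
    if 40<s[i,4]<1500 and 215<ce[i][0]<370 and 170<ce[i][1]<270:
        r=cv2.minAreaRect(np.argwhere(l==i)[:,::-1].astype(np.float32)); b=cv2.boxPoints(r)
        P=np.array([pt('top0',*q,.05) for q in b]);C=pt('top0',*r[0],.05)
        print(s[i,4],np.round(r[0]),C[:2].round(4),[np.round(np.linalg.norm(P[k]-P[k+1]),3) for k in (0,1)],[np.round(np.degrees(np.arctan2(*(P[k+1]-P[k])[1::-1])),1) for k in(0,1)])
E
```

```text
214 [298. 192.] [ 0.5659 -0.239 ] [np.float64(0.061), np.float64(0.04)] [np.float64(-74.4), np.float64(-166.2)]
311 [269. 234.] [ 0.4232 -0.1382] [np.float64(0.083), np.float64(0.042)] [np.float64(-12.1), np.float64(-101.9)]
384 [329. 236.] [ 0.4147 -0.3364] [np.float64(0.101), np.float64(0.042)] [np.float64(-59.2), np.float64(-150.2)]
```

View pics/c1.png

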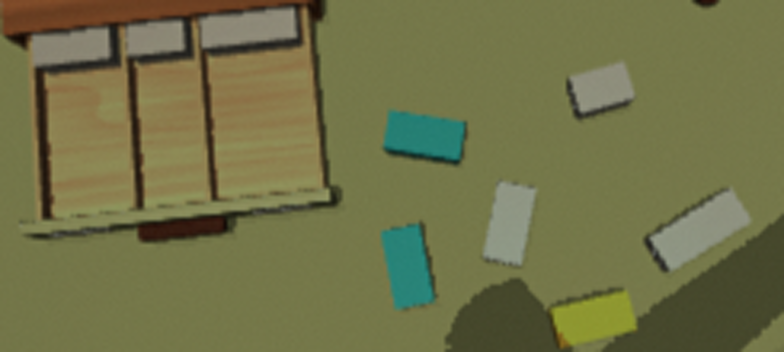

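```bash
python3 - <<'E'
from h import *
f=lambda u,v,z:pt('top0',110+u/3.2-.34,165+v/3.2-.34,z)[:2]
def line(a,b,z):
    A,B=f(*a,z),f(*b,z);d=A-B;print(A.round(3),B.round(3),'len',np.linalg.norm(d).round(4),'ang',np.degrees(np.arctan2(d[1],d[0])).round(1))
line((22,234),(336,205),.07) # front outer top edge
line((8,38),(322,12),.086)
line((33,68),(117,58),.062);line((127,60),(187,54),.062);line((203,49),(300,37),.062)
line((138,207),(123,65),.042);line((213,203),(203,52),.042)
line((139,226),(227,219),.052)
E
```

```text
[0.416 0.357] [0.442 0.039] len 0.3191 ang 94.7
[0.616 0.376] [0.64  0.053] len 0.3239 ang 94.3
[0.589 0.357] [0.599 0.27 ] len 0.0878 ang 96.4
[0.596 0.259] [0.602 0.197] len 0.0628 ang 95.3
[0.607 0.18 ] [0.619 0.079] len 0.1022 ang 96.7
[0.444 0.247] [0.595 0.269] len 0.1523 ang -172.0
[0.448 0.169] [0.609 0.184] len 0.1614 ang -174.8
[0.424 0.243] [0.43  0.153] len 0.0906 ang 94.0
```

Request:
carry_out --moves "0.668 0.948 0 0 0 1 0.9;0.668 0.948 0 0 0 1 0.9;0.668 0.948 0 0 0 1 0.9;0.668 0.948 0 0 0 1 0.9;0.668 0.948 0 0 0 1 0.9;0.668 0.948 0 0 0 1 0.9" --newtons 30

```text
time_s: 0.85
eef_pos: [0.4161, -0.3346, 0.2311]
eef_rot: [[-0.931, 0.365, -0.0], [0.365, 0.931, 0.0], [0.0, 0.0, -1.0]]
contact_force: [0.6, 0.6, 0.9]
gripper_width: 0.898
```

Request:
carry_out --moves "0 0 0 0 0 1 0.9;0 0 0 0 0 1 0.9;0 0 0 0 0 1 0.9;0 0 0 0 0 1 0.9;0 0 0 0 0 1 0.9;0 0 0 0 0 1 0.9"

```text
time_s: 1.6
eef_pos: [0.4145, -0.3371, 0.2311]
eef_rot: [[-0.919, -0.394, -0.0], [-0.394, 0.919, 0.0], [0.0, 0.0, -1.0]]
contact_force: [-0.3, 0.5, -0.9]
gripper_width: 0.901
```

```bash
cat >> h.py <<'E'
def jaw():
    o=get_obs();return np.degrees(np.arctan2(*np.array(o['eef_rot'])[[1,0],0]))%360
def boxes(f,z=.05,amin=.0015,amax=.006):
    im=cv2.imread(f'pics/{f}.png');hsv=cv2.cvtColor(im,cv2.COLOR_BGR2HSV)
    m=cv2.morphologyEx(((hsv[...,1]<70)&(hsv[...,2]>100)).astype(np.uint8),cv2.MORPH_OPEN,np.ones((3,3)))
    n,l,s,ce=cv2.connectedComponentsWithStats(m)
    for i in range(1,n):
        if s[i,4]<300: continue
        pp=np.argwhere(l==i)[:,::-1]
        W=np.array([pt(f,*q,z)[:2] for q in pp]).astype(np.float32)*1000
        r=cv2.minAreaRect(W);b=cv2.boxPoints(r);e=[b[1]-b[0],b[2]-b[1]];L=max(e,key=np.linalg.norm)
        print(s[i,4],'px',np.round(ce[i]),'c',np.round(r[0],1),'size',np.round(r[1],1),'axis',np.degrees(np.arctan2(L[1],L[0])).round(1)%180)
E
python3 - <<'E'
from h import *
print(get_obs()['eef_pos'],jaw());snap('wrist','w1');boxes('w1')
E
```

```text
[ 0.41448382 -0.33709998  0.23112667] 203.18681251368875
498 px [251. 142.] c [ 436.2 -371.1] size [41.3 21.5] axis 33.2
1353 px [259. 191.] c [ 406.  -319.4] size [41.2 60.2] axis 120.5
1347 px [117. 196.] c [ 567.7 -240.2] size [38.7 61. ] axis 104.7
600 px [394. 376.] c [  72.5 -115.7] size [74.  33.5] axis 23.1
```

View pics/w1.png

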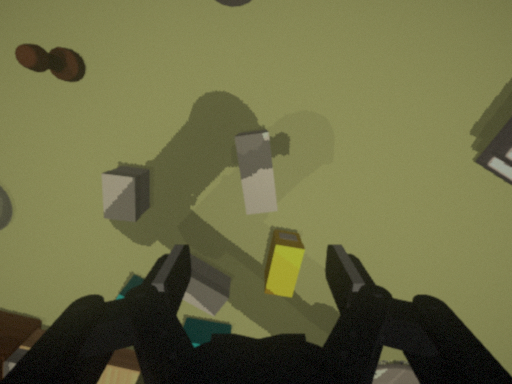

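The wrist view shows the long carton at (256,172), the short one at (125,193) and the yellow decoy clear of the jaws. The wrist and top measurements agree to 2 mm.

Request:
carry_out --moves "0.006 0 -0.5 0 0 0.16 0.9;0.006 0 -0.6 0 0 0.16 0.9;0.006 0 -0.75 0 0 0.16 0.9;0.006 0 -0.86 0 0 0.16 0.9;0.006 0 -0.86 0 0 0.16 0.9;0.006 0 -0.86 0 0 0.16 0.2;0.006 0 -0.86 0 0 0.16 0.2;0.006 0 -0.86 0 0 0.16 0.2;0.006 0 -0.86 0 0 0.16 0.2;0.006 0 -0.86 0 0 0.16 0.2;0.006 0 -0.6 0 0 0.16 0.2;0.006 0 -0.3 0 0 0.16 0.2;0.006 0 -0.3 0 0 0.16 0.2" --newtons 30

```text
time_s: 3.28
eef_pos: [0.4185, -0.3377, 0.1613]
eef_rot: [[-0.861, -0.509, 0.009], [-0.509, 0.861, -0.004], [-0.005, -0.008, -1.0]]
contact_force: [0.2, -0.2, -1.8]
gripper_width: 0.462
```

Request:
carry_out --moves "0.2 0.25 0.2 0 0 -0.2 0.2;0.3 0.5 0.4 0 0 -0.4 0.2;0.45 0.75 0.4 0 0 -0.57 0.2;0.45 1 0.4 0 0 -0.57 0.2;0.45 1 0.4 0 0 -0.57 0.2"

```text
time_s: 3.9
eef_pos: [0.5285, -0.0844, 0.2557]
eef_rot: [[-0.996, -0.086, -0.001], [-0.086, 0.996, 0.001], [0.001, 0.001, -1.0]]
contact_force: [0.0, -0.0, -1.8]
gripper_width: 0.467
```

Request:
carry_out --moves "0 0.25 0 0 0 0 0.2;0 0.5 0 0 0 0 0.2;0 0.75 0 0 0 0 0.2;0 1 0 0 0 0 0.2;0 1 0 0 0 0 0.2;0 1 0 0 0 0 0.2;0 1 0 0 0 0 0.2"

```text
time_s: 4.78
eef_pos: [0.5286, 0.1621, 0.256]
eef_rot: [[-0.996, -0.084, -0.001], [-0.084, 0.996, -0.0], [0.001, -0.0, -1.0]]
contact_force: [0.3, 0.2, -0.9]
gripper_width: 0.463
```

```bash
python3 - <<'E'
from h import *
print(get_obs()['eef_pos'],jaw());snap('wrist','w2')
im=cv2.imread('pics/w2.png');cv2.imwrite('pics/w2b.png',cv2.resize(im,(800,600),interpolation=cv2.INTER_CUBIC))
E
```

```text
[0.52861088 0.16205197 0.2559903 ] 184.8196826872343
```

View pics/w2b.png

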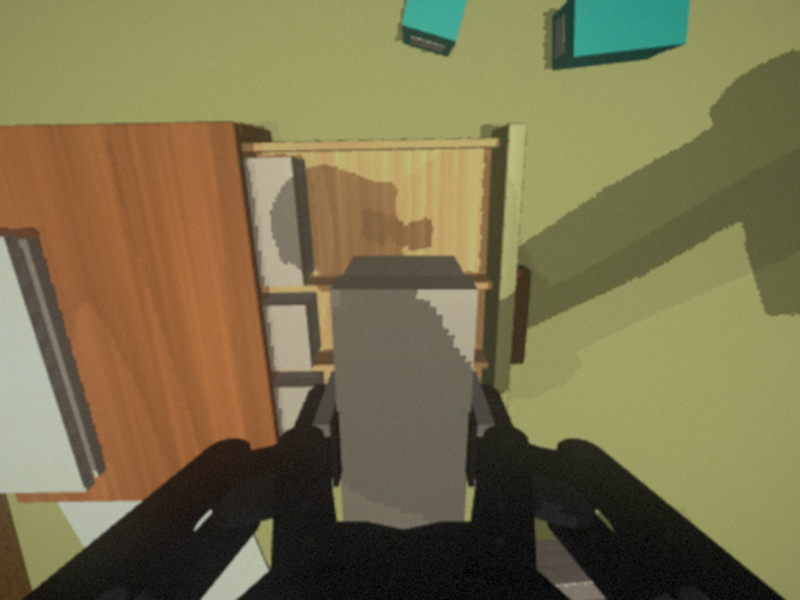

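The wrist view shows the long carton held straight. The long lane is clear, with its divider at (315–490, 282), right wall at (243–498, 145) and the front's top strip around (512, 125–390).

```bash
python3 - <<'E'
from h import *
f=lambda u,v,z:pt('w2',u/1.5625-.18,v/1.5625-.18,z)[:2]
def line(n,a,b,z):
    A,B=f(*a,z),f(*b,z);d=A-B;print(n,A.round(4),B.round(4),'len',np.linalg.norm(d).round(4),'ang',np.degrees(np.arctan2(d[1],d[0])).round(1))
line('front outer',(508,390),(524,125),.07)
line('chest edge',(277,445),(235,123),.086)
line('filed long',(303,284),(293,157),.062)
line('filed short',(309,371),(303,306),.062)
line('div LS',(490,284),(315,280),.042)
line('div SM',(485,361),(320,356),.042)
for z in(.042,.05,.062):line(f'rwall {z}',(498,145),(245,149),z)
line('held top end',(333,290),(475,290),.290)
line('held bot end',(350,257),(460,257),.240)
line('pull',(515,362),(530,268),.052)
E
```

```text
front outer [0.4273 0.2603] [0.451  0.0453] len 0.2163 ang 96.3
chest edge [0.6272 0.3229] [0.6527 0.0624] len 0.2617 ang 95.6
filed long [0.6108 0.1802] [0.6191 0.0811] len 0.0995 ang 94.8
filed short [0.6048 0.2605] [0.6106 0.1996] len 0.0612 ang 95.5
div LS [0.451  0.1724] [0.6048 0.1816] len 0.154 ang -176.6
div SM [0.4445 0.247 ] [0.5989 0.2547] len 0.1545 ang -177.2
rwall 0.042 [0.4617 0.0585] [0.6621 0.0783] len 0.2014 ang -174.4
rwall 0.05 [0.4634 0.059 ] [0.6593 0.0784] len 0.1968 ang -174.4
rwall 0.062 [0.4659 0.0598] [0.655  0.0785] len 0.19 ang -174.4
held top end [0.5519 0.1139] [0.514  0.1107] len 0.0381 ang 4.8
held bot end [0.5532 0.1154] [0.5113 0.1119] len 0.0421 ang 4.8
pull [0.4196 0.2411] [0.4217 0.1532] len 0.0879 ang 91.4
```

```bash
python3 - <<'E'
from h import *
im=cv2.imread('pics/w2.png');cv2.imwrite('pics/c2.png',cv2.resize(im[80:250,150:350],None,fx=3.5,fy=3.5,interpolation=cv2.INTER_CUBIC))
E
```

```text
(no output)
```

View pics/c2.png

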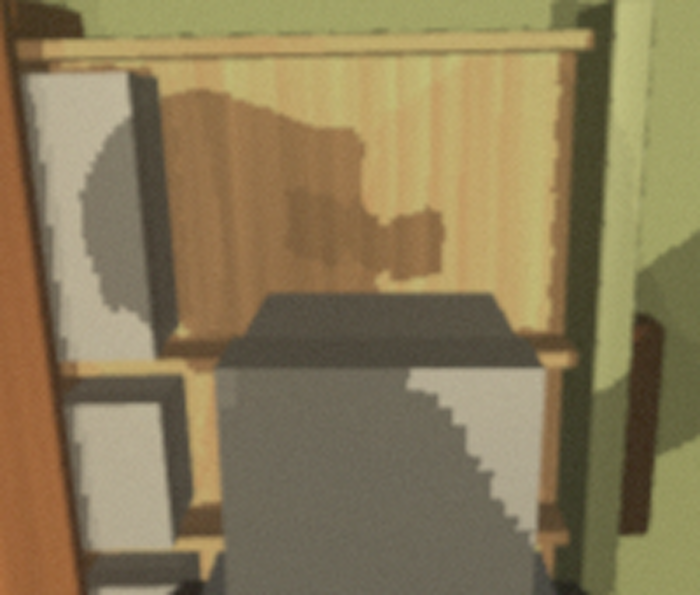

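```bash
python3 - <<'E'
from h import *
f=lambda u,v,z:pt('w2',150+u/3.5-.36,80+v/3.5-.36,z)[:2]
def line(n,a,b,z):
    A,B=f(*a,z),f(*b,z);d=A-B;k=(0.533-A[0])/(B[0]-A[0]);print(n,A.round(4),B.round(4),'len',np.linalg.norm(d).round(4),'ang',np.degrees(np.arctan2(d[1],d[0])).round(1),'y@.533',(A+k*(B-A))[1].round(4))
line('divLS edge',(550,350),(165,357),.042)
line('divLS far',(575,366),(220,370),.042)
for z in(.042,.05,.06):line(f'rwall inner {z}',(590,49),(60,58),z)
line('filed long top',(157,358),(130,72),.062)
line('filed bottom?',(178,325),(155,85),.012)
line('front inner',(582,590),(612,130),.07)
line('front inner bot',(552,330),(575,60),.012)
E
```

```text
divLS edge [0.4605 0.1705] [0.6111 0.1859] len 0.1513 ang -174.1 y@.533 0.1779
divLS far [0.4497 0.1761] [0.5893 0.1894] len 0.1402 ang -174.6 y@.533 0.1841
rwall inner 0.042 [0.462  0.0597] [0.6496 0.0785] len 0.1885 ang -174.3 y@.533 0.0668
rwall inner 0.05 [0.4636 0.0602] [0.647  0.0785] len 0.1843 ang -174.3 y@.533 0.0671
rwall inner 0.06 [0.4657 0.0608] [0.6438 0.0786] len 0.179 ang -174.3 y@.533 0.0675
filed long top [0.6098 0.1806] [0.6197 0.0811] len 0.1 ang 95.7 y@.533 0.9487
filed bottom? [0.6121 0.1803] [0.6225 0.0851] len 0.0958 ang 96.3 y@.533 0.9017
front inner [0.44   0.2595] [0.4565 0.086 ] len 0.1743 ang 95.4 y@.533 -0.7199
front inner bot [0.4545 0.1693] [0.4609 0.0623] len 0.1071 ang 93.4 y@.533 -1.1522
```

Request:
carry_out --moves "0.018 -0.16 0 0 0 0.012 0.2;0.018 -0.16 -0.25 0 0 0.012 0.2;0.018 -0.16 -0.5 0 0 0.012 0.2;0.018 -0.16 -0.65 0 0 0.012 0.2;0.018 -0.16 -0.75 0 0 0.012 0.2;0.018 -0.16 -0.82 0 0 0.012 0.2;0.018 -0.16 -0.88 0 0 0.012 0.2;0.018 -0.16 -0.9 0 0 0.012 0.2;0.018 -0.16 -0.908 0 0 0.012 0.2;0.018 -0.16 -0.91 0 0 0.012 0.2"

```text
time_s: 6.08
eef_pos: [0.534, 0.123, 0.0302]
eef_rot: [[-0.995, -0.095, 0.002], [-0.095, 0.995, -0.0], [-0.002, -0.0, -1.0]]
contact_force: [-0.9, -3.0, 7.5]
gripper_width: 0.465
```

Request:
carry_out --moves "0 0 0.004 0 0 0 0.8;0 0 0.004 0 0 0 0.8;0 0 0.004 0 0 0 0.8;0 0 0.004 0 0 0 0.8;0 0 0.15 0 0 0 0.8;0 0 0.4 0 0 0 0.8;0 0 0.65 0 0 0 0.8;0 0 0.8 0 0 0 0.8;0 0 0.8 0 0 0 0.8"

```text
time_s: 7.2
eef_pos: [0.535, 0.1241, 0.2327]
eef_rot: [[-0.995, -0.095, 0.008], [-0.095, 0.995, 0.004], [-0.008, 0.003, -1.0]]
contact_force: [-0.1, 0.0, -1.3]
gripper_width: 0.799
```

```bash
python3 - <<'E'
from h import *
print(get_obs()['eef_pos'],jaw());snap('wrist','w3');boxes('w3',.062)
E
```

```text
[0.53502478 0.12406441 0.23268236] 185.47717024097867
2356 px [177. 174.] c [633.5 132. ] size [35.6 99.1] axis 95.8
2683 px [260. 174.] c [533.6 123. ] size [ 39.5 100.7] axis 94.5
586 px [ 31. 253.] c [826.  273.6] size [  7.6 214.1] axis 96.5
3954 px [ 16. 295.] c [845.7 312.2] size [255.6  68.3] axis 78.2
508 px [182. 237.] c [624.7 216.6] size [35.3 34.9] axis 5.9
585 px [196. 307.] c [610.1 316.9] size [26.2 80. ] axis 95.8
1236 px [133. 369.] c [712.9 452.6] size [80.  68.1] axis 6.0
```

View pics/w3.png

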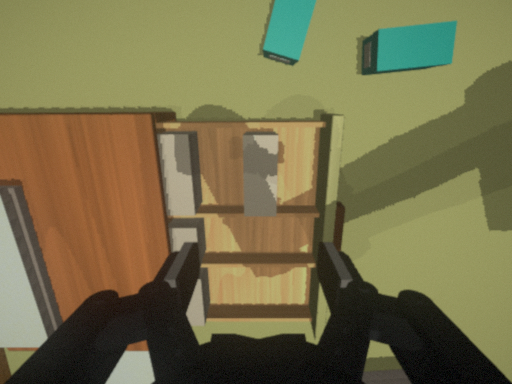

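The long carton is filed: top at (260,174), measured 39.5×100.7 mm at z=62 mm, so it is flat and inside its lane. Short carton next.

Request:
carry_out --moves "0.03 -0.25 0.1 0 0 0.1 0.9;0.06 -0.5 0.1 0 0 0.2 0.9;0.13 -0.75 0.05 0 0 0.207 0.9;0.13 -1 0 0 0 0.207 0.9;0.13 -1 0 0 0 0.207 0.9"

```text
time_s: 7.88
eef_pos: [0.5641, -0.1299, 0.2252]
eef_rot: [[-0.968, -0.25, -0.007], [-0.25, 0.968, 0.0], [0.006, 0.002, -1.0]]
contact_force: [0.6, -0.2, -0.3]
gripper_width: 0.897
```

Request:
carry_out --moves "0 -0.25 0 0 0 0 0.9;0 -0.45 0 0 0 0 0.9;0 -0.45 0 0 0 0 0.9;0 -0.45 0 0 0 0 0.9"

```text
time_s: 8.38
eef_pos: [0.5655, -0.2385, 0.2275]
eef_rot: [[-0.967, -0.255, -0.002], [-0.255, 0.967, 0.001], [0.002, 0.001, -1.0]]
contact_force: [-0.3, -0.4, -0.4]
gripper_width: 0.897
```

```bash
python3 - <<'E'
from h import *
print(get_obs()['eef_pos'],jaw());snap('wrist','w4');boxes('w4')
E
```

```text
[ 0.56551365 -0.23852618  0.22753484] 194.77706882210538
902 px [258. 185.] c [ 564.3 -229. ] size [40.1 38.6] axis 15.8
2512 px [ 86. 215.] c [ 769.4 -133. ] size [ 93.6 102.9] axis 90.9
332 px [318. 259.] c [ 454.2 -148.7] size [36.7 26.6] axis 86.7
451 px [501. 347.] c [127.4 -70.3] size [40.6 44.9] axis 144.0
```

Request:
carry_out --moves "0.006 -0.005 -0.25 0 0 0 0.9;0.006 -0.005 -0.5 0 0 0 0.9;0.006 -0.005 -0.75 0 0 0 0.9;0.006 -0.005 -0.848 0 0 0 0.9;0.006 -0.005 -0.848 0 0 0 0.9;0.006 -0.005 -0.848 0 0 0 0.2;0.006 -0.005 -0.848 0 0 0 0.2;0.006 -0.005 -0.848 0 0 0 0.2;0.006 -0.005 -0.848 0 0 0 0.2;0.006 -0.005 -0.848 0 0 0 0.2" --newtons 30

```text
time_s: 9.68
eef_pos: [0.5687, -0.2405, 0.0189]
eef_rot: [[-0.967, -0.255, 0.004], [-0.255, 0.967, -0.001], [-0.003, -0.002, -1.0]]
contact_force: [0.4, 2.2, 7.0]
gripper_width: 0.465
```

Request:
carry_out --moves "0 0 0.3 0 0 0 0.2;0 0 0.6 0 0 0 0.2;0 0.25 0.8 0 0 0 0.2;0 0.5 0.8 0 0 -0.207 0.2;-0.15 0.75 0.8 0 0 -0.207 0.2;-0.16 1 0.8 0 0 -0.207 0.2;-0.16 1 0.8 0 0 -0.207 0.2"

```text
time_s: 10.55
eef_pos: [0.5262, 0.0118, 0.2174]
eef_rot: [[-0.995, -0.097, 0.001], [-0.097, 0.995, 0.001], [-0.001, 0.001, -1.0]]
contact_force: [0.1, 0.7, -0.6]
gripper_width: 0.463
```

Request:
carry_out --moves "0 0.25 0 0 0 0 0.2;0 0.5 0 0 0 0 0.2;-0.008 0.83 0 0 0 0 0.2;-0.008 0.83 -0.1 0 0 0 0.2;-0.008 0.83 -0.3 0 0 0 0.2;-0.008 0.83 -0.45 0 0 0 0.2;-0.008 0.83 -0.58 0 0 0 0.2;-0.008 0.83 -0.68 0 0 0 0.2;-0.008 0.83 -0.73 0 0 0 0.2;-0.008 0.83 -0.745 0 0 0 0.2;-0.008 0.83 -0.75 0 0 0 0.2;-0.008 0.83 -0.75 0 0 0 0.2"

```text
time_s: 12.05
eef_pos: [0.5262, 0.2172, 0.0309]
eef_rot: [[-0.995, -0.095, 0.002], [-0.095, 0.995, 0.001], [-0.002, 0.001, -1.0]]
contact_force: [-0.1, -3.0, 4.3]
gripper_width: 0.463
```

Request:
carry_out --moves "0 0 0.004 0 0 0 0.8;0 0 0.004 0 0 0 0.8;0 0 0.004 0 0 0 0.8;0 0 0.004 0 0 0 0.8;0 0 0.15 0 0 0 0.8;0 0 0.4 0 0 0 0.8;0 0 0.65 0 0 0 0.8;0 0 0.8 0 0 0 0.8;0 0 0.8 0 0 0 0.8"

```text
time_s: 13.18
eef_pos: [0.5269, 0.218, 0.2333]
eef_rot: [[-0.995, -0.095, 0.007], [-0.095, 0.995, 0.005], [-0.007, 0.004, -1.0]]
contact_force: [-0.1, -0.5, -0.2]
gripper_width: 0.802
```

```bash
python3 - <<'E'
from h import *
print(get_obs()['eef_pos'],jaw());snap('wrist','w5');boxes('w5',.062)
im=cv2.imread('pics/w5.png');cv2.imwrite('pics/w5b.png',cv2.resize(im[60:340,120:380],None,fx=2.1,fy=2.1,interpolation=cv2.INTER_CUBIC))
E
```

```text
[0.52689833 0.21803021 0.23331672] 185.47371551783704
3067 px [169.  89.] c [634.1 133. ] size [34.4 99.8] axis 95.5
3713 px [260.  89.] c [535.5 124.1] size [ 40.8 100.7] axis 95.5
558 px [ 20. 211.] c [823.5 297.9] size [  6.1 180.8] axis 95.9
1577 px [260. 176.] c [525.8 217.6] size [38.7 60.2] axis 94.5
1346 px [178. 178.] c [624.3 229.7] size [34.3 60.2] axis 96.0
1668 px [ 11. 253.] c [837. 343.] size [147.1  44.5] axis 78.1
795 px [183. 230.] c [616.7 302. ] size [34.  50.3] axis 95.6
1688 px [ 50. 311.] c [799.8 460.7] size [98.4 80.9] axis 5.8
1411 px [133. 366.] c [706.2 538.1] size [80.2 88.3] axis 96.0
454 px [382. 366.] c [305.6 502.8] size [56.3 28.2] axis 11.2
```

View pics/w5b.png

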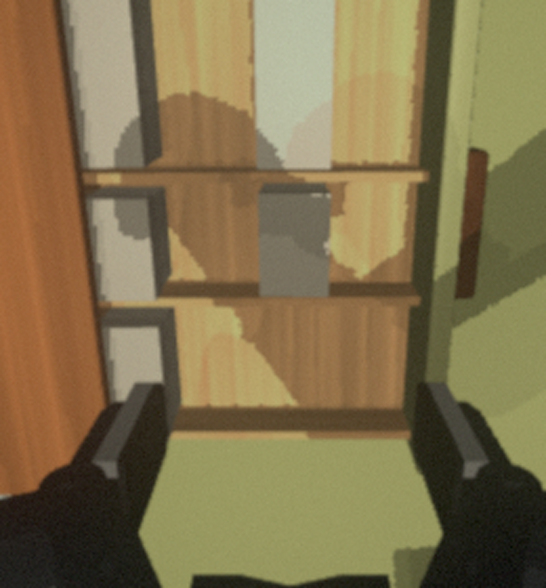

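The short carton is filed: (295,243) in this crop, 38.7×60.2 mm at z=62 mm, between its dividers. Middle carton next.

Request:
carry_out --moves "0 -0.25 0.05 0 0 0.2 0.9;-0.1 -0.5 0.05 0 0 0.4 0.9;-0.2 -0.75 0.05 0 0 0.7 0.9;-0.3 -1 0 0 0 1 0.9;-0.416 -1 0 0 0 1 0.9;-0.416 -1 0 0 0 1 0.9"

```text
time_s: 13.98
eef_pos: [0.4181, -0.0346, 0.2275]
eef_rot: [[-0.639, -0.77, -0.004], [-0.77, 0.639, -0.0], [0.003, 0.003, -1.0]]
contact_force: [0.0, 0.2, -0.5]
gripper_width: 0.901
```

Request:
carry_out --moves "0 -0.2 0 0 0 0.3 0.9;0 -0.425 0 0 0 0.6 0.9;0 -0.425 0 0 0 0.61 0.9;0 -0.425 0 0 0 0.61 0.9;0 -0.425 0 0 0 0.61 0.9"

```text
time_s: 14.6
eef_pos: [0.4215, -0.1386, 0.2287]
eef_rot: [[-0.211, -0.977, -0.001], [-0.977, 0.211, 0.0], [0.0, 0.001, -1.0]]
contact_force: [-0.2, -0.2, 0.8]
gripper_width: 0.898
```

```bash
python3 - <<'E'
from h import *
print(get_obs()['eef_pos'],jaw());snap('wrist','w6');boxes('w6')
E
```

```text
[ 0.42153469 -0.13860368  0.22870078] 257.80394616490105
2092 px [ 24. 126.] c [537.6 121.1] size [42.2 78.4] axis 95.5
2138 px [258. 171.] c [ 425.8 -139.1] size [41.3 79.1] axis 167.8
582 px [498. 326.] c [ 112.8 -442.3] size [ 16.3 109.4] axis 174.4
```

Request:
carry_out --moves "0.016 -0.002 -0.25 0 0 0 0.9;0.016 -0.002 -0.5 0 0 0 0.9;0.016 -0.002 -0.75 0 0 0 0.9;0.016 -0.002 -0.848 0 0 0 0.9;0.016 -0.002 -0.848 0 0 0 0.9;0.016 -0.002 -0.848 0 0 0 0.2;0.016 -0.002 -0.848 0 0 0 0.2;0.016 -0.002 -0.848 0 0 0 0.2;0.016 -0.002 -0.848 0 0 0 0.2;0.016 -0.002 -0.848 0 0 0 0.2" --newtons 30

```text
time_s: 15.9
eef_pos: [0.4268, -0.1396, 0.0189]
eef_rot: [[-0.209, -0.978, 0.004], [-0.978, 0.209, 0.0], [-0.001, -0.004, -1.0]]
contact_force: [-1.3, 2.4, 6.6]
gripper_width: 0.463
```

Request:
carry_out --moves "0 0 0.3 0 0 0 0.2;0 0 0.6 0 0 0 0.2;0 0.2 0.8 0 0 -0.2 0.2;0 0.4 0.8 0 0 -0.4 0.2;0.1 0.6 0.8 0 0 -0.7 0.2;0.25 0.8 0.8 0 0 -1 0.2;0.36 1 0.8 0 0 -1 0.2;0.36 1 0.8 0 0 -1 0.2;0.36 1 0.8 0 0 -1 0.2"

```text
time_s: 17.02
eef_pos: [0.5147, 0.1102, 0.217]
eef_rot: [[-0.839, -0.544, -0.001], [-0.544, 0.839, -0.0], [0.001, 0.0, -1.0]]
contact_force: [0.5, -0.3, -1.0]
gripper_width: 0.462
```

Request:
carry_out --moves "0 0.25 0 0 0 -0.2 0.2;0 0.5 0 0 0 -0.4 0.2;0 0.78 0 0 0 -0.611 0.2;0 0.78 0 0 0 -0.611 0.2;0 0.78 0 0 0 -0.611 0.2;0 0.78 0 0 0 -0.611 0.2"

```text
time_s: 17.77
eef_pos: [0.5153, 0.3034, 0.2177]
eef_rot: [[-0.996, -0.093, -0.0], [-0.093, 0.996, -0.0], [0.0, -0.0, -1.0]]
contact_force: [-0.3, -1.1, -1.0]
gripper_width: 0.462
```

```bash
python3 - <<'E'
from h import *
print(get_obs()['eef_pos'],jaw());snap('wrist','w7');boxes('w7',.062);print();boxes('w7',.28)
E
```

```text
[0.51528626 0.30337118 0.21765825] 185.32333868575648
1997 px [152.  27.] c [631.6 160.4] size [34.6 46.7] axis 95.9
2357 px [254.  27.] c [532.9 151.2] size [40.7 46.5] axis 95.4
2408 px [255. 100.] c [526.2 217.8] size [41.  60.2] axis 95.3
2012 px [161. 104.] c [624.6 230.9] size [35.2 60.8] axis 95.4
2000 px [170. 184.] c [615.5 317.4] size [34.9 80.6] axis 95.7
9949 px [257. 267.] c [503.  433.7] size [108.8 197.9] axis 95.2
10049 px [ 63. 286.] c [742.7 483.7] size [177.5 178.6] axis 107.2
1035 px [466. 322.] c [213.1 480.1] size [102.1  27.4] axis 11.3
441 px [158. 358.] c [633.8 589.6] size [63.3 33. ] axis 59.0
751 px [497. 366.] c [129.6 551.2] size [42.4 88.7] axis 145.4
473 px [368. 374.] c [321.1 590. ] size [30.5 65.5] axis 136.7

1997 px [152.  27.] c [552.1 205.9] size [ 9.2 12.5] axis 95.9
2357 px [254.  27.] c [525.8 203.4] size [10.9 12.4] axis 95.4
2408 px [255. 100.] c [524.  221.2] size [10.9 16.1] axis 95.3
2012 px [161. 104.] c [550.3 224.7] size [ 9.4 16.2] axis 95.4
2000 px [170. 184.] c [547.8 247.7] size [ 9.3 21.5] axis 95.7
9949 px [257. 267.] c [517.8 278.8] size [29.  52.8] axis 95.2
10049 px [ 63. 286.] c [581.8 292.1] size [47.4 47.6] axis 107.2
1035 px [466. 322.] c [440.5 291.2] size [27.2  7.3] axis 11.3
441 px [158. 358.] c [552.7 320.4] size [16.9  8.8] axis 59.0
751 px [497. 366.] c [418.2 310.1] size [11.3 23.7] axis 145.4
473 px [368. 374.] c [469.3 320.5] size [ 8.1 17.5] axis 136.7
```

Request:
carry_out --moves "0.006 0.019 -0.1 0 0 0 0.2;0.006 0.019 -0.3 0 0 0 0.2;0.006 0.019 -0.45 0 0 0 0.2;0.006 0.019 -0.58 0 0 0 0.2;0.006 0.019 -0.68 0 0 0 0.2;0.006 0.019 -0.73 0 0 0 0.2;0.006 0.019 -0.745 0 0 0 0.2;0.006 0.019 -0.75 0 0 0 0.2;0.006 0.019 -0.75 0 0 0 0.2"

```text
time_s: 18.95
eef_pos: [0.5175, 0.3103, 0.031]
eef_rot: [[-0.996, -0.095, 0.002], [-0.095, 0.996, 0.001], [-0.002, 0.001, -1.0]]
contact_force: [1.2, -1.1, 1.0]
gripper_width: 0.461
```

Request:
carry_out --moves "0 0 0.004 0 0 0 0.8;0 0 0.004 0 0 0 0.8;0 0 0.004 0 0 0 0.8;0 0 0.004 0 0 0 0.8;0 0 0.15 0 0 0 0.8;0 0 0.4 0 0 0 0.8;0 0 0.65 0 0 0 0.8;0 0 0.8 0 0 0 0.8;0 0 0.8 0 0 0 0.8"

```text
time_s: 20.08
eef_pos: [0.5183, 0.3112, 0.2341]
eef_rot: [[-0.995, -0.095, 0.006], [-0.095, 0.996, 0.006], [-0.007, 0.005, -1.0]]
contact_force: [-0.8, -0.2, 0.1]
gripper_width: 0.8
```

```bash
python3 - <<'E'
from h import *
print(get_obs()['eef_pos'],jaw());snap('wrist','w8');boxes('w8',.062)
E
```

```text
[0.51826677 0.31117653 0.23408467] 185.42775991466044
1619 px [163.  24.] c [631.  162.2] size [33.8 43.3] axis 95.3
2007 px [260.  24.] c [532.8 153.1] size [40.7 43.2] axis 95.3
2197 px [260.  93.] c [526.2 218.1] size [40.9 59.3] axis 95.4
1782 px [170.  95.] c [624.1 230.5] size [33.9 59.9] axis 95.4
1784 px [178. 173.] c [615.2 317.5] size [34.  79.3] axis 95.6
2107 px [260. 175.] c [517.6 311.3] size [38.9 80.9] axis 95.4
9483 px [ 72. 268.] c [748.8 475.2] size [178.9 169.4] axis 17.2
749 px [468. 308.] c [204.  476.7] size [81.5 25.6] axis 11.4
946 px [498. 353.] c [116.  553.4] size [ 45.9 116. ] axis 141.2
389 px [136. 351.] c [686.2 605.6] size [53.1 31.6] axis 17.0
1324 px [383. 367.] c [286.1 595.1] size [79.1 78.1] axis 5.9
```

View pics/w8.png

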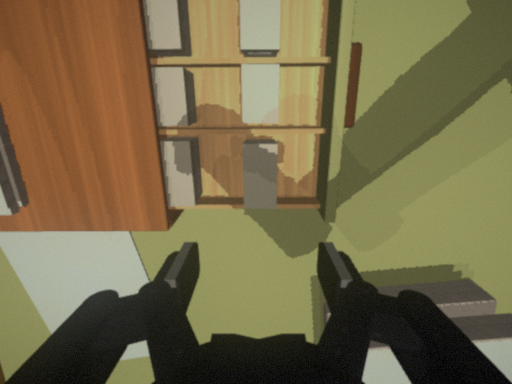

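All three cartons stand in their rows: middle at (260,175), 38.9×80.9 mm, axis 95.4° like the filed one. Now I'll shut the gripper, turn it a quarter, and bring it in front of the pull.

Request:
carry_out --moves "-0.2 0 0 0 0 -0.2 0;-0.4 -0.1 0 0 0 -0.4 0;-0.66 -0.3 0 0 0 -0.6 0;-0.66 -0.468 0 0 0 -0.8 0;-0.66 -0.468 0 0 0 -1 0;-0.66 -0.468 0 0 0 -1 0;-0.66 -0.468 0 0 0 -1 0"

```text
time_s: 21.0
eef_pos: [0.3518, 0.1931, 0.229]
eef_rot: [[-0.772, 0.636, -0.001], [0.636, 0.772, -0.001], [0.0, -0.002, -1.0]]
contact_force: [-0.4, 0.5, 0.4]
gripper_width: -0.001
```

Request:
carry_out --moves "0 0 -0.2 0 0 -0.2 0;0 0 -0.4 0 0 -0.4 0;0 0 -0.6 0 0 -0.6 0;0 0 -0.75 0 0 -0.8 0;0 0 -0.79 0 0 -1 0;0 0 -0.79 0 0 -1 0;0 0 -0.79 0 0 -1 0"

```text
time_s: 21.88
eef_pos: [0.3523, 0.1936, 0.0325]
eef_rot: [[-0.097, 0.995, 0.0], [0.995, 0.097, 0.0], [0.0, 0.0, -1.0]]
contact_force: [0.3, 0.5, 0.0]
gripper_width: 0.0
```

```bash
python3 - <<'E'
from h import *
o=get_obs();print(o['eef_pos'],jaw(),o['contact_force'],o['q'])
c=snap('side','s9');print(np.array(camera('wrist')['tool_from_camera'])[:3,3])
im=cv2.imread('pics/s9.png');cv2.imwrite('pics/s9b.png',cv2.resize(im[180:384,100:420],None,fx=2.5,fy=2.5,interpolation=cv2.INTER_CUBIC))
E
```

```text
[0.35228585 0.19360521 0.0324928 ] 95.59431321937238 [0.32807341 0.49444055 0.00179501] [ 5.22195891e+01  1.71447581e+01 -4.42225623e+01  9.87021266e-03
 -2.86000953e+01 -1.36633945e+02]
[ 0.00027862 -0.08132027 -0.14167487]
```

View pics/s9b.png

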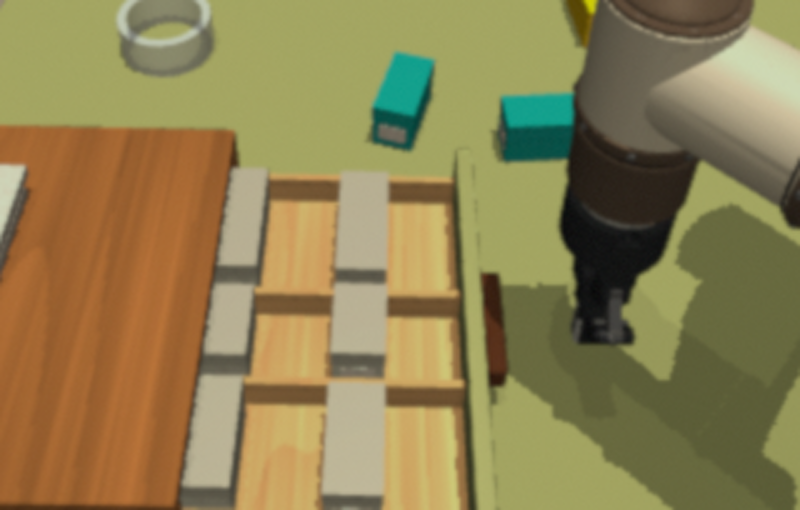

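The side view shows all three cartons crosswise in their rows, and the shut fingers in front of the pull at (605,320). I'll push gently along the drawer axis.

Request:
carry_out --moves "0.06 0.0055 0 0 0 0 0;0.12 0.011 0 0 0 0 0;0.16 0.015 0 0 0 0 0;0.18 0.0165 0 0 0 0 0;0.19 0.0175 0 0 0 0 0;0.2 0.0185 0 0 0 0 0;0.21 0.0195 0 0 0 0 0;0.22 0.02 0 0 0 0 0;0.24 0.022 0 0 0 0 0;0.26 0.024 0 0 0 0 0;0.28 0.026 0 0 0 0 0;0.3 0.028 0 0 0 0 0;0.32 0.03 0 0 0 0 0;0.34 0.0315 0 0 0 0 0;0.36 0.0335 0 0 0 0 0;0.38 0.035 0 0 0 0 0;0.4 0.037 0 0 0 0 0;0.42 0.039 0 0 0 0 0;0.44 0.041 0 0 0 0 0;0.46 0.0425 0 0 0 0 0"

```text
time_s: 24.48
eef_pos: [0.4673, 0.2038, 0.0323]
eef_rot: [[-0.094, 0.996, 0.0], [0.996, 0.094, 0.0], [0.0, 0.0, -1.0]]
contact_force: [-1.5, 1.2, -1.0]
gripper_width: 0.001
```

```bash
python3 - <<'E'
from h import *
o=get_obs();print(o['eef_pos'],o['contact_force'])
E
```

```text
[0.46727981 0.20378189 0.03233435] [-1.50345361  1.18294769 -1.04594991]
```

Request:
carry_out --moves "0.02 0.002 0 0 0 0 0;0.04 0.0035 0 0 0 0 0;0.06 0.0055 0 0 0 0 0;0.08 0.0075 0 0 0 0 0;0.1 0.009 0 0 0 0 0;0.12 0.011 0 0 0 0 0;0.14 0.013 0 0 0 0 0;0.16 0.015 0 0 0 0 0;0.18 0.0165 0 0 0 0 0;0.2 0.0185 0 0 0 0 0;0.22 0.02 0 0 0 0 0;0.24 0.022 0 0 0 0 0;0.26 0.024 0 0 0 0 0;0.28 0.026 0 0 0 0 0;0.3 0.028 0 0 0 0 0;0.32 0.03 0 0 0 0 0;0.34 0.0315 0 0 0 0 0;0.36 0.0335 0 0 0 0 0;0.38 0.035 0 0 0 0 0;0.4 0.037 0 0 0 0 0"

```text
time_s: 26.98
eef_pos: [0.5672, 0.2129, 0.0323]
eef_rot: [[-0.094, 0.996, -0.0], [0.996, 0.094, -0.0], [-0.0, -0.0, -1.0]]
contact_force: [-1.8, 1.4, 0.2]
gripper_width: -0.005
```

Request:
carry_out --moves "0.01 0.001 0 0 0 0 0;0.02 0.002 0 0 0 0 0;0.03 0.003 0 0 0 0 0;0.04 0.0035 0 0 0 0 0;0.05 0.0045 0 0 0 0 0;0.06 0.0055 0 0 0 0 0;0.07 0.0065 0 0 0 0 0;0.08 0.0075 0 0 0 0 0;0.085 0.008 0 0 0 0 0;0.09 0.008 0 0 0 0 0;0.09 0.008 0 0 0 0 0"

```text
time_s: 28.35
eef_pos: [0.5896, 0.2149, 0.0323]
eef_rot: [[-0.094, 0.996, 0.0], [0.996, 0.094, -0.0], [-0.0, 0.0, -1.0]]
contact_force: [-0.7, 0.1, -1.1]
gripper_width: 0.001
```

Request:
carry_out --moves "0.004 0 0 0 0 0 0;0.008 0.001 0 0 0 0 0;0.012 0.001 0 0 0 0 0;0.016 0.0015 0 0 0 0 0;0.02 0.002 0 0 0 0 0;0.024 0.002 0 0 0 0 0;0.028 0.0025 0 0 0 0 0;0.032 0.003 0 0 0 0 0"

```text
time_s: 29.35
eef_pos: [0.5954, 0.2154, 0.0323]
eef_rot: [[-0.094, 0.996, -0.004], [0.996, 0.094, -0.001], [-0.001, -0.004, -1.0]]
contact_force: [-8.7, 1.1, 6.7]
gripper_width: 0.002
```

Request:
carry_out --moves "0.004 0 0 0 0 0 0;0.008 0.001 0 0 0 0 0;0.012 0.001 0 0 0 0 0;0.016 0.0015 0 0 0 0 0"

```text
time_s: 29.85
eef_pos: [0.5954, 0.2151, 0.0321]
eef_rot: [[-0.094, 0.996, -0.012], [0.996, 0.094, -0.004], [-0.003, -0.012, -1.0]]
contact_force: [-18.4, 3.6, 13.2]
gripper_width: 0.001
```

Request:
carry_out --moves "-0.02 -0.002 0 0 0 0 0;-0.06 -0.0055 0 0 0 0 0;-0.15 -0.014 0 0 0 0 0;-0.3 -0.028 0 0 0 0 0;-0.4 -0.037 0.2 0 0 0 0;-0.5 -0.037 0.4 0 0 0 0;-0.5 -0.037 0.4 0 0 0 0;-0.5 -0.037 0.4 0 0 0 0"

```text
time_s: 30.85
eef_pos: [0.4765, 0.2069, 0.1324]
eef_rot: [[-0.094, 0.996, 0.001], [0.996, 0.094, 0.001], [0.001, 0.001, -1.0]]
contact_force: [0.1, -0.2, -0.1]
gripper_width: 0.006
```

```bash
python3 - <<'E'
from h import *
o=get_obs();print(o['time_s'],o['eef_pos'],o['contact_force'])
c=snap('side','s10')
im=cv2.imread('pics/s10.png');cv2.imwrite('pics/s10b.png',cv2.resize(im[80:384,20:400],None,fx=1.95,fy=1.95,interpolation=cv2.INTER_CUBIC))
E
```

```text
30.85 [0.47648316 0.20686807 0.13242851] [ 0.12930364 -0.24725733 -0.06083024]
```

View pics/s10b.png

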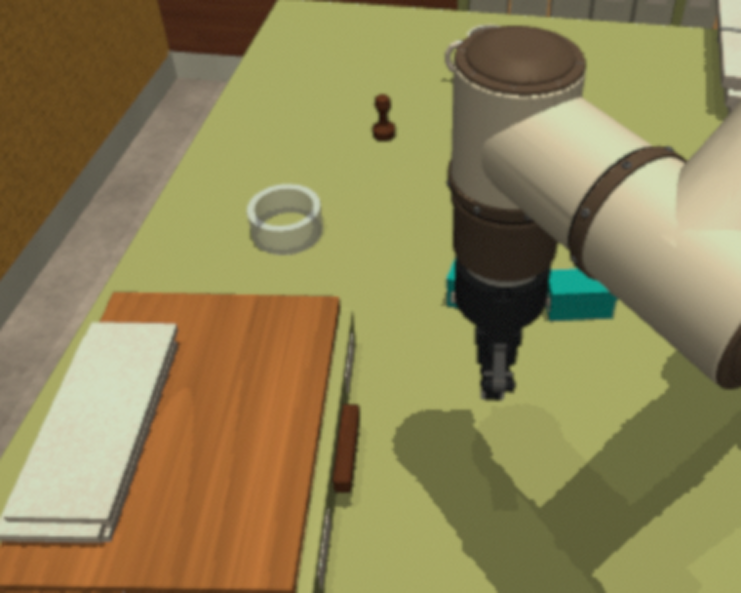

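```bash
python3 - <<'E'
from h import *
f=lambda u,v,z:pt('s10',20+u/1.95-.24,80+v/1.95-.24,z)[:2]
xd=np.array([.9957,.0923])
# chest edge top, front outer top, pull front top edge
for n,p,q,z in(('chest',(338,298),(297,588),.086),('front outer top',(352,330),(321,588),.07),('pull front top',(359,408),(353,487),.052)):
    print(n,[ (f(*a,z).round(4),(f(*a,z)@xd).round(4)) for a in(p,q)])
g=lambda u,v,z:pt('s9',100+u/2.5-.3,180+v/2.5-.3,z)[:2]
for n,p,q,z in(('chest before',(236,150),(180,500),.086),('pull front before',(499,275),(506,380),.052)):
    print(n,[ (g(*a,z).round(4),(g(*a,z)@xd).round(4)) for a in(p,q)])
E
```

```text
chest [(array([0.6545, 0.0656]), np.float64(0.6577)), (array([0.618 , 0.3815]), np.float64(0.6506))]
front outer top [(array([0.6337, 0.0954]), np.float64(0.6398)), (array([0.602 , 0.3724]), np.float64(0.6338))]
pull front top [(array([0.6098, 0.1814]), np.float64(0.6239)), (array([0.5978, 0.2689]), np.float64(0.6201))]
chest before [(array([0.648 , 0.0853]), np.float64(0.6531)), (array([0.6192, 0.3791]), np.float64(0.6516))]
pull front before [(array([0.4215, 0.1596]), np.float64(0.4344)), (array([0.4139, 0.2509]), np.float64(0.4353))]
```

Request:
carry_out --moves "0.1 0 0.3 0 0 0 0;0.1 0 0.5 0 0 0 0;0.1 0 0.5 0 0 0 0;0.1 0 0.5 0 0 0 0"

```text
time_s: 31.4
eef_pos: [0.5013, 0.2065, 0.2557]
eef_rot: [[-0.093, 0.996, -0.002], [0.996, 0.093, -0.001], [-0.001, -0.002, -1.0]]
contact_force: [-0.8, 0.1, -0.7]
gripper_width: 0.001
```

```bash
python3 - <<'E'
from h import *
print(get_obs()['eef_pos'],jaw());snap('wrist','w11')
P=px('w11',[.63,.2145,.08]);print(P)
im=cv2.imread('pics/w11.png');u,v=map(int,P);y0=max(0,v-75);x0=max(0,u-130);print(x0,y0)
cv2.imwrite('pics/w11b.png',cv2.resize(im[y0:y0+150,x0:x0+260],None,fx=3,fy=3,interpolation=cv2.INTER_CUBIC))
E
```

```text
[0.50127419 0.20650327 0.25569338] 95.3555322644464
[254.90761016 268.1432811 ]
124 193
```

View pics/w11b.png

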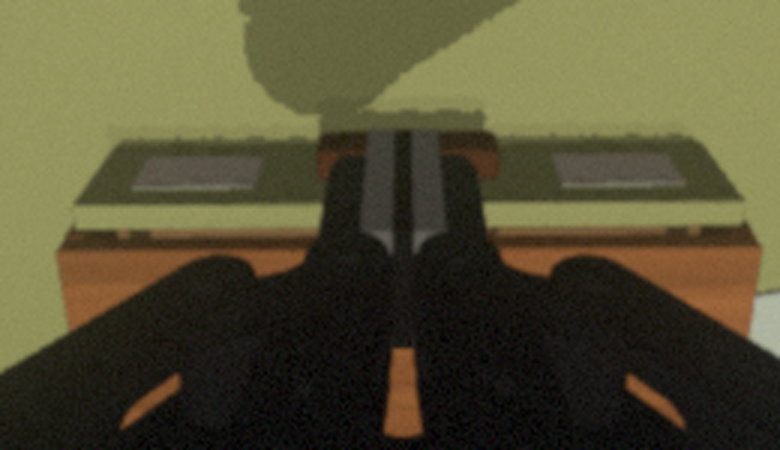

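```bash
python3 - <<'E'
from h import *
xd=np.array([.9957,.0923])
f=lambda u,v,z:(pt('w11',124+u/3-.33,193+v/3-.33,z)[:2]@xd).round(4)
im=cv2.imread('pics/w11.png')
for u in(160,200,240,580,640):
    print(u,'outer',f(u,206,.07),'inner',f(u,229,.07),'chest top',f(u,248,.086))
for U in (166,178,190,324,338): print(U,[tuple(int(x) for x in im[r,U]) for r in range(258,280)])
print([px('w11',[.637/.9957-.0923*.25,.25,z]) for z in(.07,)])
E
```

```text
160 outer 0.6428 inner 0.6552 chest top 0.6546
200 outer 0.6427 inner 0.6552 chest top 0.6546
240 outer 0.6427 inner 0.6552 chest top 0.6545
580 outer 0.6425 inner 0.655 chest top 0.6544
640 outer 0.6425 inner 0.655 chest top 0.6543
166 [(43, 70, 71), (46, 70, 71), (40, 71, 72), (68, 112, 113), (90, 141, 142), (93, 147, 147), (93, 148, 149), (91, 145, 147), (91, 147, 148), (93, 146, 145), (89, 140, 142), (70, 112, 120), (56, 88, 108), (52, 85, 105), (44, 70, 89), (28, 49, 65), (31, 52, 64), (32, 54, 70), (36, 65, 98), (47, 83, 123), (45, 83, 128), (51, 90, 133)]
178 [(39, 61, 66), (43, 68, 71), (54, 83, 82), (72, 115, 116), (89, 141, 139), (97, 150, 151), (94, 150, 149), (92, 147, 148), (92, 147, 146), (92, 145, 145), (91, 142, 143), (73, 118, 131), (62, 97, 122), (57, 88, 116), (40, 68, 89), (34, 52, 69), (31, 52, 68), (25, 47, 69), (36, 68, 101), (47, 82, 126), (48, 87, 132), (47, 86, 132)]
190 [(43, 70, 65), (41, 66, 69), (50, 78, 79), (75, 117, 118), (90, 144, 142), (94, 148, 149), (92, 147, 147), (95, 148, 149), (91, 145, 147), (91, 145, 144), (88, 142, 142), (74, 117, 131), (62
[... 153 characters left out ...]
5, 65), (48, 79, 79), (73, 115, 117), (92, 143, 144), (94, 149, 148), (93, 149, 148), (92, 147, 147), (91, 146, 147), (92, 145, 147), (87, 139, 142), (74, 119, 130), (60, 92, 118), (58, 88, 115), (39, 67, 88), (27, 49, 68), (24, 47, 66), (28, 51, 73), (42, 70, 103), (46, 82, 130), (50, 89, 135), (34, 62, 97), (24, 37, 45)]
338 [(45, 69, 71), (52, 84, 82), (75, 116, 118), (87, 139, 139), (90, 143, 144), (91, 146, 145), (90, 145, 146), (92, 147, 147), (91, 147, 146), (88, 142, 141), (76, 117, 132), (56, 90, 114), (53, 81, 105), (36, 59, 80), (27, 50, 67), (24, 47, 68), (34, 55, 77), (38, 71, 105), (46, 84, 129), (55, 94, 144), (50, 89, 139), (53, 91, 141)]
[array([281.14861721, 257.90161052])]
```

```bash
python3 -c "
from h import *
print(hand_in())"
```

```text
the job is handed in; nothing more can be done
None
```

I filed all three grey cartons in their rows, upright and crosswise, then eased the drawer shut. I handed the job in at about 31 s, well under the 72 s limit.

- **Cartons:** the last wrist views before shutting showed each one at its full lid size at 62 mm height, so flat on the drawer floor. All lay within about 1° of the filed cartons. The middle one stood about 3 mm off its row's centre, inside the 6 mm gap on that side. I have no view of them after the drawer closed.
- **Drawer:** the last approach was at about 8 mm/s and ended on a firm stop, with about 18 N along the drawer. The wrist view then put the back of the drawer front within about 1 mm of the chest face.
- **Disagreement:** the side view put the drawer front about 3 mm further out. I trusted the wrist view and the hard stop. The measured travel was 187–194 mm, which fits a drawer that started 16–23 mm short of fully open.
- **Left alone:** I kept clear of the mug, tape roll, stamp and the coloured look-alikes, and the last side view showed none of those in sight disturbed. The yellow one was out of sight, and the mug mostly hidden, behind the arm.

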